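Shim the rocking work stand

TASK

The bench stand that carries the oval frame rocks, because the wooden block under one of its feet is too low; how much too low is not known. Take the loose hardboard shims and slide them one by one, flat, into the gap between that foot and its block until the gap is filled, then press down firmly (about 10 N) on the stand's top right over that foot to make sure that it no longer rocks. Do not shift the stand on its blocks or prop it out of level, and leave the other things on the bench where they are.

Things in the scene. Friction and masses are not known exactly. Their poses are not given: they have to be found in the camera images.
- stand: work stand, 2.6 kg +-20 %, loose on wooden blocks (three are 55 mm high): plywood top 300 mm (x) x 280 (y) x 18, surface 150 above the feet; 25 mm square legs, axes 105 (x) and 95 (y) from the middle. Frame and iron weight near its -x -y corner keep it level on three feet; about 3 N on press_spot tips it, 6 to 16 mm. Origin: middle, at foot undersides; z up
- low_foot (a point): foot over the low block: middle of its underside, stand's axes, +y out from under the stand. Plate 40 mm (x) x 34 (y), edges turned up at +y and -y to 25 from the middle. The plywood top ends 45 out, 132 above, so a hand must lean out to +y 25 to 45 deg. Block 64 (x) x 90 (y), centred below, parallel. The gap takes one, two or three shims with 0.8 mm to spare: feel for it
- press_spot (a point): point on the stand's top surface right above low_foot, 150 mm higher, 45 mm in from both edges: the place to press; axes as the stand's
- shim_a_mid (a point): loose flat hardboard shim 30 mm (its x) x 90 (its y) x 5, 16 g, all four alike, lying flat on the bench; this point is its centre, 2.5 mm above its underside. In place it lies along the stand's y, its middle about 20 mm out (+y) from the foot's middle, so that its inner end is just past the foot and 40 mm of it stick out to be held
- shim_b_mid (a point): loose flat hardboard shim 30 mm (its x) x 90 (its y) x 5, 16 g, all four alike, lying flat on the bench; this point is its centre, 2.5 mm above its underside. In place it lies along the stand's y, its middle about 20 mm out (+y) from the foot's middle, so that its inner end is just past the foot and 40 mm of it stick out to be held
- shim_c_mid (a point): loose flat hardboard shim 30 mm (its x) x 90 (its y) x 5, 16 g, all four alike, lying flat on the bench; this point is its centre, 2.5 mm above its underside. In place it lies along the stand's y, its middle about 20 mm out (+y) from the foot's middle, so that its inner end is just past the foot and 40 mm of it stick out to be held
- shim_d_mid (a point): loose flat hardboard shim 30 mm (its x) x 90 (its y) x 5, 16 g, all four alike, lying flat on the bench; this point is its centre, 2.5 mm above its underside. In place it lies along the stand's y, its middle about 20 mm out (+y) from the foot's middle, so that its inner end is just past the foot and 40 mm of it stick out to be held
- varnish_jar: bystander: amber glass jar with a steel lid, 48 mm across and 60 mm high, standing on the stand's top; origin at the centre of its underside
- sanding_block: bystander: cork sanding block 42 x 75 x 28 mm lying among the shims; origin at the centre of its underside
- tape_roll: bystander: roll of paper tape, 68 mm across, 22 mm high, lying flat among the shims; origin at the centre of its underside
- brush_mug: bystander: white mug of brushes, 72 mm across, 180 mm high with the brushes; origin at the centre of its underside
- glue_bottle: bystander: white plastic bottle, 52 mm across, 150 mm high; origin at the centre of its underside
- corner_sample: bystander: L-shaped corner sample of gilt moulding, arms 90 mm long, 22 mm high, lying on the bench; origin at the outer part of its corner, on the underside
Not all that is in view belongs to the job. What is shaped like the part that bears shim_d_mid but pink is not meant.

How it is judged:
On the way, in this order (a step that is already met when the one before it is completed fails the run):
1. the gap is filled: a shim lies flat under the foot, the foot's middle over it, less than 2.5 mm below the foot, the stand level and the shim let go (((x of shim_a_mid in the frame of low_foot between -0.015 and 0.015 m and y of shim_a_mid in the frame of low_foot between -0.035 and 0.035 m and z of shim_a_mid in the frame of low_foot between -0.005 and -0.001 m and angle between shim_a_mid's own z axis and vertical below 0.06 rad and contact force between the fingers and shim_a below 0.1 N) or (x of shim_b_mid in the frame of low_foot between -0.015 and 0.015 m and y of shim_b_mid in the frame of low_foot between -0.035 and 0.035 m and z of shim_b_mid in the frame of low_foot between -0.005 and -0.001 m and angle between shim_b_mid's own z axis and vertical below 0.06 rad and contact force between the fingers and shim_b below 0.1 N) or (x of shim_c_mid in the frame of low_foot between -0.015 and 0.015 m and y of shim_c_mid in the frame of low_foot between -0.035 and 0.035 m and z of shim_c_mid in the frame of low_foot between -0.005 and -0.001 m and angle between shim_c_mid's own z axis and vertical below 0.06 rad and contact force between the fingers and shim_c below 0.1 N) or (x of shim_d_mid in the frame of low_foot between -0.015 and 0.015 m and y of shim_d_mid in the frame of low_foot between -0.035 and 0.035 m and z of shim_d_mid in the frame of low_foot between -0.005 and -0.001 m and angle between shim_d_mid's own z axis and vertical below 0.06 rad and contact force between the fingers and shim_d below 0.1 N)) and angle between stand's own z axis and vertical below 0.012 rad), for 0.2 s.
2. the stand's top is pressed with more than 6 N, within 35 mm of the spot over that foot, and the stand stays level (all of step 1 and contact force between the fingers and stand above 6 N and horizontal distance between the grasp point and press_spot below 0.035 m and z of the grasp point in the frame of press_spot above 0 m), for 0.15 s.
At the end, for the whole second after the job is handed in: The topmost shim lies flat (3 degrees), released, its top less than 2.5 mm below the foot, the foot's middle over it (10 mm or more from its ends); the stand is level within 0.7 degrees and within 15 mm of where it stood; all is at rest (all of step 1 and distance of stand from where it was at the start of the episode below 0.015 m and linear speed of each of stand, shim_a, shim_b, shim_c, shim_d below 0.01 m/s); the robot touches nothing.
It fails at once if the stand is shifted by more than 20 mm (distance of stand from where it was at the start of the episode above 0.02 m).
It fails at once if the stand is tipped by more than 12 degrees (angle between stand's own z axis and vertical above 0.21 rad).
It fails at once if a bystander is moved by more than 40 mm (distance of any of varnish_jar, sanding_block, tape_roll, brush_mug, glue_bottle, corner_sample from where it was at the start of the episode above 0.04 m).
It also fails if it takes over 72 s, if anything falls off the work surface, if the arm or the gripper's body presses on something with over 40 N, if the wrist force passes 120 N, or if a joint passes its speed limit or range.

ROBOT

A 6-joint arm with a two-finger parallel gripper is mounted at the origin on the work surface. World frame = base frame: x ahead of the robot, y to its left, z up, the work surface at z = 0. Lengths are in m, angles in rad, forces in N, time in s.
With the tool pointing down it reaches from about 0.3 to 0.875 m from the base axis. Payload 6.4 kg.
Tool frame: the origin (TCP) lies at the very end of the fingers, on their centre line; the grasp point (between the pads) lies 19 mm behind it (ctrl.hold_point_z is the distance from the TCP to the grasp point, in m); y points along the fingers, x is the direction in which the jaws open and shut, and the axes are right-handed (so a half turn about y gives the same grasp; the last joint's range is limited). The gripper opens to 85 mm and grips with 20 to 120 N. Pads are 22 mm wide; open, the fingers measure 114 mm over their backs; the gripper's body (76 mm by 85 mm) begins 54 mm behind the grasp point. The pads swing forward as they close: fully open they stand 13 mm farther back than shut.
Start: joints at [-1.419, 0.181, 1.607, -0, 1.354, -0.206], TCP at [0.201, -0.539, 0.231] pointing down, gripper open.
Joint ranges: [-2.99, 2.99], [-0.89, 2.07], [0.3, 2.58], [-1.14, 4.28], [0, 2.63], [-3.12, 3.12]. Speed limits (rad/s): [2.57, 2.57, 3.01, 3.14, 3.14, 3.14].

INTERFACE

Orientations are given as a unit quaternion [w, x, y, z].
In Python, from bench import ctrl, imaging gives the robot as it stands.
- The arm moves only by the shell command python3 -m jog 'ROWS'. ROWS is JSON, a list of rows, each a list of 3 entries, a list of its own where there are three numbers: the shift along the tool's x, y, z in cm, then the turn, a rotation vector about the tool's x, y, z in rad, then the finger opening in cm, from 0 to 8.54. A call has 1 to 12 rows; each row shifts and turns the pose as measured when the row begins, along the tool's axes as they then stand; what a row does not reach is not made up. A row lasts 1/12 s, in which the tool goes at most 41.7 mm and 7.16 degrees, less where a joint would pass 70% of its speed; a pose out of reach is approached as far as the arm can. A call is refused whole if a number of a shift passes 4.17 or a number of a turn 0.125, either way. A call with a gripper value outside its range is refused whole. The fingers move at their own pace and stop on an object; the grip force is fixed at half the most. Time passes only in rows, so rows that do not move let the fingers close. It gives the time, the measured TCP pose, the force and the opening at its end, in the units of the state.
- ctrl.get_obs(): the state, without advancing time (a new reading comes with each control period).
- imaging.camera(name): name is "side" or "top" or "wrist"; returns a dict with "frame" (420x560x3 uint8, red, green, blue), "depth" (420x560 float32, m along the optical axis (not along the pixel's ray), 0 where there is no reading), "K" (3x3 intrinsics, pixels), "k1" (the pictures are not rectified: a ray, as slopes to the right and down, at radius r is drawn at 1 + k1 r^2 times it, then the intrinsics apply), "R" (3x3) and "t" (3): a world point X has camera coordinates R X + t. Camera axes: x right, y down, z forward; pixel columns grow to the right and rows downward; lengths in m; the calibration is good to about 2 mm. A picture is of the moment at which its call begins.
- ctrl.hand_in(): hands the job in, once; it reports no verdict.
The state is a dict: "time_s": time; "q": joint angles; "dq": joint speeds; "joint_efforts": joint torques, N m; "eef_pos": TCP position; "eef_rot": TCP orientation; "wrist_force": force on the tool from outside, world axes, zero at the start; "torque": the same for the moment, N m; "opening": opening from 0.0 (shut) to 1.0 (fully open).
Only numpy, scipy, OpenCV 4.12 (cv2) and the standard library are available. Lean on these libraries where they do the work, as an engineer would, in place of code of your own. Each camera call takes 0.05 s, during which the arm holds its last target. There are 200 camera calls.

## Working session

There is one attempt and no reset: what is moved stays moved. The work goes in short steps, Python scripts to look and compute and a shell command to move; the robot and the scene stay as the last step left them, time stands still between calls to the robot, and variables do not carry over. Pictures are saved under pics/ and viewed, about 8 in all and at most 12, crops included, and the job is handed in when it is done.

```bash
ls; mkdir -p pics
cat > h.py <<'E'
import numpy as np,cv2
from bench import ctrl,imaging
from scipy.spatial.transform import Rotation as Ro
def cam(n):
    c=imaging.camera(n); np.savez('last_%s.npz'%n,**c); return c
def load(n): return dict(np.load('last_%s.npz'%n))
def und(c,uv):
    K=c['K']; uv=np.atleast_2d(np.array(uv,float)); d=np.stack([(uv[:,0]-K[0,2])/K[0,0],(uv[:,1]-K[1,2])/K[1,1]],1)
    x=d.copy()
    for _ in range(20): x=d/(1+float(c['k1'])*(x**2).sum(1,keepdims=True))
    return x
def ray(c,uv):
    x=und(c,uv); d=np.c_[x,np.ones(len(x))]@c['R']; o=-c['R'].T@c['t']; return o,d
def onz(c,uv,z):
    o,d=ray(c,uv); return o+d*((z-o[2])/d[:,2])[:,None]
def dep(c,uv):
    uv=np.atleast_2d(uv); o,d=ray(c,uv); z=np.array([c['depth'][int(v),int(u)] for u,v in uv]); return o+d*z[:,None]
def proj(c,X):
    p=np.atleast_2d(X)@c['R'].T+c['t']; s=p[:,:2]/p[:,2:]; s=s*(1+float(c['k1'])*(s**2).sum(1,keepdims=True)); K=c['K']
    return np.c_[s[:,0]*K[0,0]+K[0,2],s[:,1]*K[1,1]+K[1,2]]
def save(n,img,s=1):
    if s!=1: img=cv2.resize(img,None,fx=s,fy=s,interpolation=cv2.INTER_CUBIC)
    cv2.imwrite('pics/%s.png'%n,img[:,:,::-1])
def obs():
    o=ctrl.get_obs(); R=Ro.from_quat(np.r_[o['eef_rot'][1:],o['eef_rot'][0]]); return o,np.array(o['eef_pos']),R
def delta(p,Rm):
    "remaining shift (cm) and rotvec in current tool axes to reach TCP p, matrix Rm"
    o,q,R=obs(); print('shift cm',np.round(R.inv().apply(np.array(p)-q)*100,2),'rot',np.round((R.inv()*Ro.from_matrix(Rm)).as_rotvec(),3),'t',o['time_s'])
E
python3 - <<'E'
from h import *
a=cam('top');b=cam('side')
save('top',a['frame'],1.4);save('side',b['frame'],1.4)
for c in(a,b): print(c['K'],c['k1'],c['R'],c['t'])
o,p,R=obs();print(o,R.as_matrix())
E
```

```text
pics
[[399.08620819   0.         274.51187971]
 [  0.         399.08620819 205.95480443]
 [  0.           0.           1.        ]] -0.11511498301655115 [[-0.00315435 -0.99998078  0.00533839]
 [-0.99836822  0.00284479 -0.05703335]
 [ 0.05701707 -0.00550958 -0.998358  ]] [0.14572342 0.52404042 0.95699055]
[[505.17077669   0.         285.34285993]
 [  0.         505.17077669 208.82411559]
 [  0.           0.           1.        ]] -0.12166999944136235 [[-0.82832234 -0.56009016 -0.01345828]
 [-0.27105612  0.42165926 -0.86529304]
 [ 0.49031693 -0.71309361 -0.50108564]] [0.50290936 0.21231239 1.00629016]
{'time_s': 0.1, 'q': array([-1.41932756e+00,  1.81500982e-01,  1.60790041e+00, -3.15901932e-05,
        1.35381407e+00, -2.06292013e-01]), 'dq': array([ 6.49808887e-04, -3.46066610e-03, -2.81715611e-03,  2.65944493e-04,
       -5.62840545e-05,  4.11391184e-04]), 'joint_efforts': array([ 4.13442885e-04, -4.45876729e+01, -3.52236593e+01, -3.42351850e-04,
        4.14878625e-03, -1.58405108e-06]), 'eef_pos': array([ 0.20128612, -0.53808205,  0.23045867]), 'eef_rot': array([ 0.58139609, -0.58057774,  0.40345802, -0.40265332]), 'wrist_force': array([-0.77268815, -0.72240439, -0.14405822]), 'torque': array([-0.00455251,  0.00699941, -0.04547686]), 'opening': 1.0076392099917213} [[ 3.50183851e-01 -2.75363080e-04  9.36680946e-01]
 [-9.36679629e-01  1.59957892e-03  3.50183829e-01]
 [-1.59472280e-03 -9.99998683e-01  3.02219721e-04]]
```

View pics/top.png

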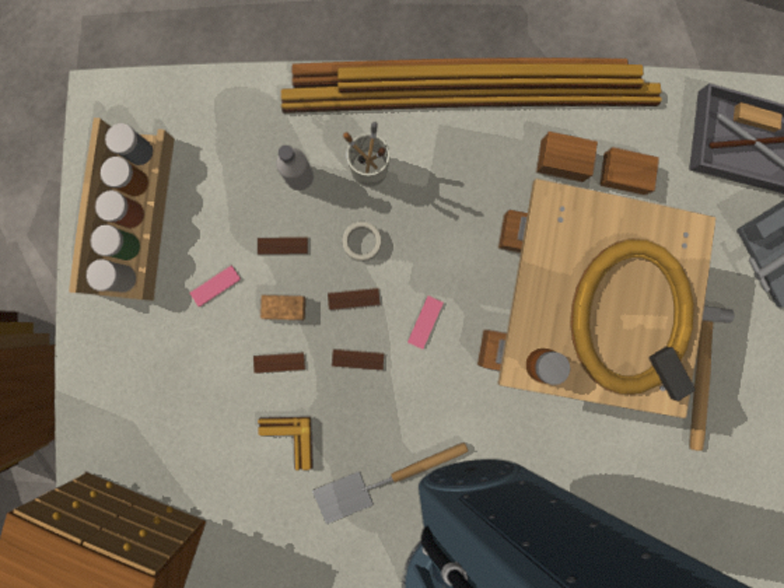

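View pics/side.png

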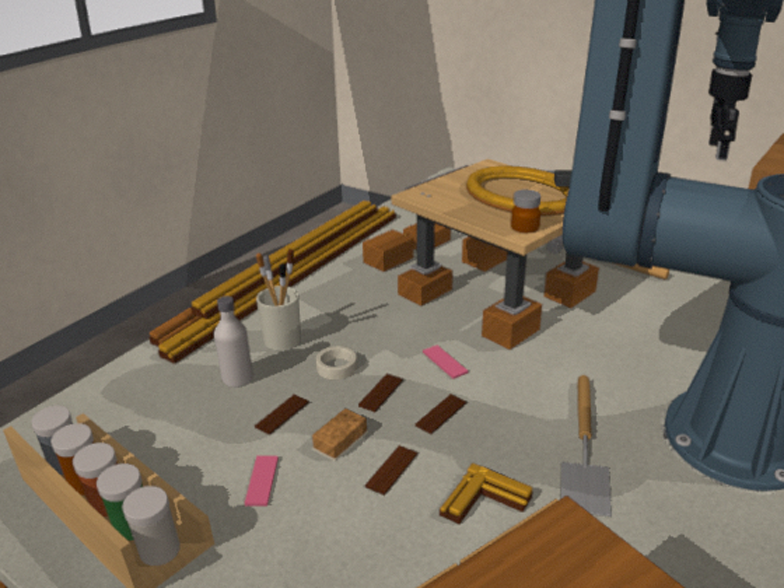

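Top view at 1.4× scale: the dark shims are at (283,246), (354,298), (279,362) and (358,359). The pink strips at (215,285) and (426,322) are decoys. The tape is at (362,241) and the cork at (283,307). The stand's +y feet are at (515,230) and (492,350). The weight is in the opposite corner, at (672,373), so the low foot should be (515,230).

Run:
```python
from h import *
a=load('top');f=a['frame'];hsv=cv2.cvtColor(f,cv2.COLOR_RGB2HSV)
vv,uu=np.mgrid[0:420,0:560]; P=(lambda o,d:o+d*a['depth'].reshape(-1,1))(*ray(a,np.c_[uu.ravel(),vv.ravel()])).reshape(420,560,3)
P[a['depth']==0]=np.nan
print('bench z',np.nanmedian(P[190:240,120:130,2]))
m=((f.max(2)<85)&(f[:,:,0]>f[:,:,2]*1.3)).astype('uint8')
m[:150]=0;m[290:]=0;m[:,:170]=0;m[:,300:]=0
for c in cv2.findContours(m,0,2)[0]:
    if cv2.contourArea(c)<150: continue
    box=onz(a,cv2.boxPoints(cv2.minAreaRect(c)),0.005)
    r=cv2.minAreaRect((box[:,:2]*1000).astype('float32')); b=cv2.boxPoints(r); e=max([b[1]-b[0],b[2]-b[1]],key=np.linalg.norm)
    print('px',np.round(np.array(cv2.minAreaRect(c)[0])*1.4),'ctr',np.round(r[0]),'size',np.round(r[1]),'dir',np.degrees(np.arctan2(e[1],e[0]))%180)
z=P[:,:,2]; m=((z>0.19)&(z<0.225)).astype('uint8'); m[:,:340]=0;m[300:]=0
c=max(cv2.findContours(cv2.morphologyEx(m,cv2.MORPH_CLOSE,np.ones((9,9))),0,2)[0],key=cv2.contourArea)
h=np.median(z[m>0]);print('top z',h)
r=cv2.minAreaRect((onz(a,c[:,0],h)[:,:2]*1000).astype('float32'));print(r,cv2.boxPoints(r))
# plane of top
q=P[m>0];q=q[abs(q[:,2]-h)<.006];A=np.c_[q[:,:2],np.ones(len(q))];print('plane',np.linalg.lstsq(A,q[:,2],rcond=None)[0])
for (u,v) in [(509,230),(524,228),(487,350),(499,352),(568,155),(630,170)]:
    print((u,v),np.round(dep(a,[(u/1.4,v/1.4)])*1000))
s=load('side')
for (u,v) in [(425,284),(512,322),(572,285),(485,252),(428,268),(516,308)]: print('side',(u,v),np.round(dep(s,[(u/1.4,v/1.4)])*1000))
save('crop',np.hstack([cv2.resize(s['frame'][155:255,270:440],None,fx=4.4,fy=4.4,interpolation=2)]))
```

```text
bench z 1.3162850289571981e-05
px [279. 363.] ctr [395. 329.] size [25. 88.] dir 94.46536
px [358. 359.] ctr [401. 191.] size [87. 27.] dir 85.11812
px [353. 299.] ctr [507. 199.] size [28. 88.] dir 95.558174
px [282. 246.] ctr [601. 325.] size [88. 28.] dir 89.7019
top z 0.20512470579004732
((498.80194091796875, -178.37120056152344), (284.4813232421875, 300.7720031738281), 79.07130432128906) [[ 324.17636  -289.5209  ]
 [ 619.49347  -346.54343 ]
 [ 673.4275    -67.2215  ]
 [ 378.1104    -10.198975]]
plane [-0.00108334 -0.00028326  0.20544576]
(509, 230) [[622. -69.  44.]]
(524, 228) [[623. -92.  58.]]
(487, 350) [[419. -26.  55.]]
(499, 352) [[416. -45.  63.]]
(568, 155) [[ 754. -176.   49.]]
(630, 170) [[ 731. -290.   44.]]
side (425, 284) [[596. -70.  43.]]
side (512, 322) [[392. -20.  55.]]
side (572, 285) [[ 358. -204.   50.]]
side (485, 252) [[ 561. -243.   46.]]
side (428, 268) [[605. -95.  63.]]
side (516, 308) [[402. -57.  61.]]
```

View pics/crop.png

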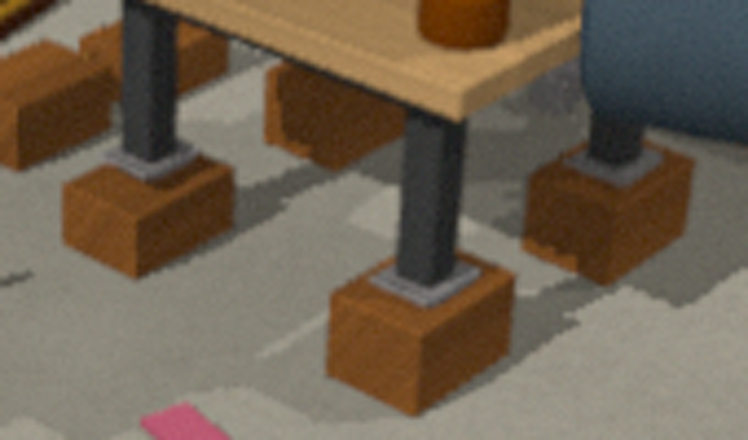

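The side crop shows the far +y foot at (150,160) hovering over its block, while the near foot at (430,285) sits on its block. The depth gives 44 mm for the far block's top against 55 mm for the others, so low_foot is at about (0.620,-0.105). The gap is about 11 mm, so probably two shims. I'll take the shim at (0.507,0.199) first.

```bash
python3 -m jog '[[[0,-1.6,0],[0,-0.11,0],5],[[0,-1.6,0],[0,-0.11,0],5],[[0,-1.6,0],[0,-0.11,0],5],[[0,-1.6,0],[0,-0.11,0],5],[[0,-1.6,0],[0,-0.11,0],5],[[0,-1.6,0],[0,-0.11,0],5],[[0,-1.6,0],[0,-0.11,0],5],[[0,-1.6,0],[0,-0.11,0],5],[[0,-1.6,0],[0,-0.11,0],5],[[0,-1.6,0],[0,-0.11,0],5],[[0,-1.6,0],[0,-0.11,0],5],[[0,-1.6,0],[0,-0.1,0],5]]'
cat >> h.py <<'E'
def tgt(az,lean):
    "tool matrix: x at azimuth az deg, fingers lean so body is out to +Y(az+90)"
    a,l=np.radians([az,lean]); X=np.array([np.cos(a),np.sin(a),0]);Y=np.array([-X[1],X[0],0])
    y=-Y*np.sin(l)+np.array([0,0,-np.cos(l)]); return np.c_[X,y,np.cross(X,y)],X,Y
E
python3 -c "
from h import *
M,X,Y=tgt(5.5,0); c=np.array([.507,.199,0])
delta(c+.026*Y+[0,0,.12],M);print(obs()[0]['q'])"
```

```text
time_s: 1.1
eef_pos: [0.2007, -0.5343, 0.4185]
eef_rot: [0.714, -0.696, -0.055, 0.057]
wrist_force: [0.4, 0.2, 0.1]
opening: 0.585
shift cm [41.96 31.67 69.39] rot [-0.026  0.062 -0.001] t 1.1
[-1.41937805e+00  1.03439688e-01  1.32553012e+00  2.64324622e-05
  1.73845757e+00 -1.57758731e+00]
```

```bash
python3 -m jog '[[[2.05,0,3.4],[0,0.005,0],5],[[2.05,0,3.4],[0,0.005,0],5],[[2.05,0,3.4],[0,0.005,0],5],[[2.05,0,3.4],[0,0.005,0],5],[[2.05,0,3.4],[0,0.005,0],5],[[2.05,0,3.4],[0,0.005,0],5],[[2.05,0,3.4],[0,0.005,0],5],[[2.05,0,3.4],[0,0.005,0],5],[[2.05,0,3.4],[0,0.005,0],5],[[2.05,0,3.4],[0,0.005,0],5],[[2.05,0,3.4],[0,0.005,0],5],[[2.05,0,3.4],[0,0.005,0],5]]'
python3 -m jog '[[[2.05,0,3.4],[0,0,0],5],[[2.05,0,3.4],[0,0,0],5],[[2.05,0,3.4],[0,0,0],5],[[2.05,0,3.4],[0,0,0],5],[[2.05,0,3.4],[0,0,0],5],[[2.05,0,3.4],[0,0,0],5],[[2.05,0,3.4],[0,0,0],5],[[2.05,0,3.4],[0,0,0],5]]'
python3 -c "
from h import *
M,X,Y=tgt(5.5,0); c=np.array([.507,.199,0])
delta(c+.026*Y+[0,0,.12],M);print(obs()[0]['q'])"
```

```text
time_s: 2.1
eef_pos: [0.3918, -0.0851, 0.4258]
eef_rot: [0.716, -0.696, -0.029, 0.032]
wrist_force: [1.0, -0.3, 0.3]
opening: 0.582
time_s: 2.77
eef_pos: [0.5325, 0.2172, 0.4316]
eef_rot: [0.716, -0.697, -0.03, 0.033]
wrist_force: [-0.3, -0.7, 0.3]
opening: 0.586
shift cm [-2.63 31.19  0.15] rot [-0.028 -0.007 -0.003] t 2.7667
[0.16534237 0.09079677 1.31416345 0.02805503 1.73749308 0.08118468]
```

```bash
python3 -m jog '[[[-0.4,3.2,0],[0,0,0],4.5],[[-0.4,3.2,0],[0,0,0],4.5],[[-0.4,3.2,0],[0,0,0],4.5],[[-0.4,3.2,0],[0,0,0],4.5],[[-0.4,3.2,0],[0,0,0],4.5],[[-0.4,3.2,0],[0,0,0],4.5],[[0,3.2,0],[0,0,0],4.5],[[0,2.5,0],[0,0,0],4.5]]'
python3 -m jog '[[[0,0,0],[-0.11,0,0],4.5],[[0,0,0],[-0.11,0,0],4.5],[[0,0,0],[-0.11,0,0],4.5],[[0,0,0],[-0.11,0,0],4.5],[[0,0,0],[-0.11,0,0],4.5]]'
python3 - <<'E'
from h import *
print(obs()[0]['q'])
M,X,Y=tgt(5.5,30); c=np.array([.507,.199,0])
delta(c+.026*Y+[0,0,.05],M)
w=cam('wrist');save('w1',w['frame'])
f=w['frame'];m=((f.max(2)<85)&(f[:,:,0]>f[:,:,2]*1.3)).astype('uint8')
for c in cv2.findContours(m,0,2)[0]:
    if cv2.contourArea(c)<400: continue
    r=cv2.minAreaRect(c);p=onz(w,cv2.boxPoints(r),.005)*1000
    print(np.round(r[0]),np.round(p[:,:2].mean(0)),np.round(p[:,:2]).tolist())
E
```

```text
time_s: 3.43
eef_pos: [0.5113, 0.2337, 0.175]
eef_rot: [0.717, -0.695, -0.037, 0.035]
wrist_force: [0.5, 0.7, -0.0]
opening: 0.527
time_s: 3.85
eef_pos: [0.5073, 0.2269, 0.1666]
eef_rot: [-0.491, 0.87, 0.039, -0.024]
wrist_force: [0.4, -0.7, 0.0]
opening: 0.524
[ 0.48234129  0.412242    1.55010071 -0.50270457  1.42860741  0.52524031]
shift cm [-0.25 10.07  5.88] rot [ 0.02  -0.001 -0.006] t 3.85
[191. 410.] [  147. -1909.] [[-34.0, -2102.0], [242.0, -973.0], [338.0, -1294.0], [42.0, -3268.0]]
[138. 393.] [ -123. -1577.] [[-376.0, -1967.0], [210.0, -602.0], [230.0, -774.0], [-558.0, -2965.0]]
[ 11. 389.] [ -933. -1828.] [[-1597.0, -2783.0], [-218.0, -698.0], [-212.0, -740.0], [-1703.0, -3089.0]]
[291. 333.] [ 578. -348.] [[524.0, -304.0], [593.0, -224.0], [637.0, -376.0], [558.0, -489.0]]
[315. 294.] [ 596. -142.] [[568.0, -188.0], [594.0, -56.0], [622.0, -88.0], [600.0, -236.0]]
[492. 301.] [ 943. -171.] [[924.0, -277.0], [886.0, 6.0], [944.0, -37.0], [1018.0, -378.0]]
[474. 287.] [ 870. -110.] [[857.0, -212.0], [831.0, 38.0], [872.0, 9.0], [919.0, -276.0]]
[425.  23.] [601. 299.] [[586.0, 283.0], [585.0, 321.0], [615.0, 317.0], [619.0, 277.0]]
[130.   7.] [396. 291.] [[384.0, 295.0], [410.0, 297.0], [408.0, 288.0], [382.0, 286.0]]
```

View pics/w1.png

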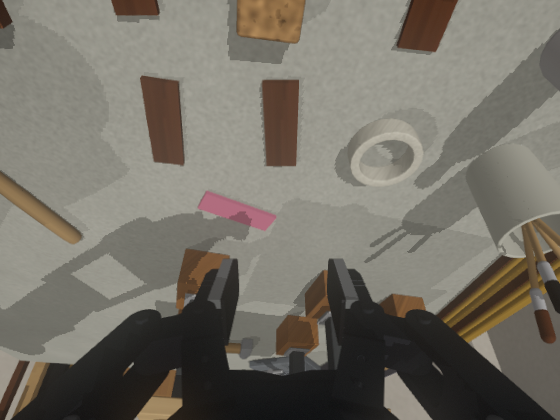

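Wrist view: the target shim is at (281,123), with corners at (264,81), (298,81), (296,166) and (266,166). The second shim is at (164,120). The pink decoy is at (237,210). Fingers at (222,290) and (342,290).

Run:
```python
from h import *
w=load('wrist');f=w['frame'].astype(int)
m=((f.max(2)<120)&(f[:,:,0]>f[:,:,2]*1.5)).astype('uint8');m[190:]=0
for c in cv2.findContours(m,0,2)[0]:
    if cv2.contourArea(c)<500: continue
    q=onz(w,c[:,0],.005)[:,:2]*1000
    r=cv2.minAreaRect(q.astype('float32'));b=cv2.boxPoints(r); e=max([b[1]-b[0],b[2]-b[1]],key=np.linalg.norm)
    print(np.round(c[:,0].mean(0)),np.round(r[0]),np.round(r[1]),np.degrees(np.arctan2(e[1],e[0]))%180)
```

```text
[276. 118.] [507. 202.] [30. 91.] 95.57402
[160. 120.] [402. 195.] [92. 30.] 85.23488
[428.  27.] [601. 299.] [31. 35.] 91.05297
[132.   7.] [399. 292.] [31.  9.] 3.7655897
```

```bash
python3 -m jog '[[[-0.06,2.9,1.7],[0.005,0,0],4.2],[[-0.06,2.9,1.7],[0.005,0,0],4.2],[[-0.06,2.9,1.7],[0.005,0,0],4.2],[[-0.06,2.9,1.7],[0.005,0,0],4.2],[[0,0,0],[0,0,0],4.2]]'
python3 -c "
from h import *
M,X,Y=tgt(5.5,30); c=np.array([.507,.2005,0])
delta(c+.026*Y+[0,0,.012],M);o=obs()[0];print(o['wrist_force'],o['eef_pos'],o['opening'])"
```

```text
time_s: 4.32
eef_pos: [0.5011, 0.2307, 0.0229]
eef_rot: [-0.499, 0.865, 0.041, -0.029]
wrist_force: [-2.0, -1.0, -1.0]
opening: 0.495
shift cm [0.3  1.18 0.14] rot [-0.     0.009 -0.005] t 4.3167
[-1.97847047 -1.00894686 -1.04740598] [0.5011498  0.23071311 0.02292236] 0.49522566683775426
```

```bash
python3 -m jog '[[[0.3,1.18,0.14],[0,0.009,-0.005],4],[[0,0.05,0.03],[0,0,0],4]]'
python3 -m jog '[[[0,0.13,0.07],[0,0,0],4]]';python3 -m jog '[[[0,0.13,0.07],[0,0,0],4]]';python3 -m jog '[[[0,0.13,0.07],[0,0,0],4]]'
```

```text
time_s: 4.48
eef_pos: [0.5033, 0.2254, 0.0105]
eef_rot: [-0.499, 0.865, 0.04, -0.026]
wrist_force: [0.3, -1.0, -0.5]
opening: 0.468
time_s: 4.57
eef_pos: [0.504, 0.2254, 0.0104]
eef_rot: [-0.5, 0.865, 0.04, -0.026]
wrist_force: [0.6, -0.8, 0.7]
opening: 0.473
time_s: 4.65
eef_pos: [0.5045, 0.2255, 0.0102]
eef_rot: [-0.5, 0.865, 0.04, -0.025]
wrist_force: [0.6, -0.1, -0.5]
opening: 0.466
time_s: 4.73
eef_pos: [0.5055, 0.226, 0.0104]
eef_rot: [-0.5, 0.865, 0.041, -0.024]
wrist_force: [-0.2, -1.2, 0.2]
opening: 0.465
```

```bash
python3 -m jog '[[[0,0.3,0.17],[0,0,0],4]]';python3 -m jog '[[[-0.05,0.3,0.17],[0,0,0],3.8]]'
```

```text
time_s: 4.82
eef_pos: [0.5067, 0.2267, 0.0087]
eef_rot: [-0.501, 0.864, 0.041, -0.023]
wrist_force: [-0.8, -0.3, 0.8]
opening: 0.468
time_s: 4.9
eef_pos: [0.5072, 0.2271, 0.0063]
eef_rot: [-0.501, 0.864, 0.042, -0.022]
wrist_force: [0.1, -1.4, 0.2]
opening: 0.448
```

```bash
python3 -m jog '[[[-0.3,0.2,0.1],[0,0,0],3.8],[[-0.1,0.2,0.1],[0,0,0],3.8]]';python3 -m jog '[[[0,0,0],[0,0,0],3.8]]'
```

```text
time_s: 5.07
eef_pos: [0.5039, 0.2271, 0.0026]
eef_rot: [-0.502, 0.864, 0.043, -0.021]
wrist_force: [0.2, 1.6, 9.6]
opening: 0.441
time_s: 5.15
eef_pos: [0.504, 0.2272, 0.003]
eef_rot: [-0.502, 0.864, 0.043, -0.021]
wrist_force: [0.7, -0.1, 1.3]
opening: 0.452
```

Run:
```python
from h import *
w=cam('wrist');save('w2',w['frame'][180:420],1.4)
```

```text
(no output)
```

View pics/w2.png

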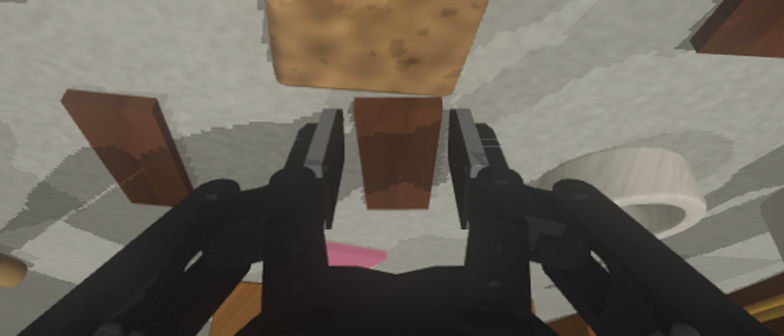

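Wrist view: the shim at (398,150) lies centred between the pads at (325,150) and (470,150), clear of the cork. I'll close and lift.

```bash
python3 -m jog '[[[0,-0.13,-0.07],[0,0,0],3.6],[[0,0,0],[0,0,0],2],[[0,0,0],[0,0,0],2],[[0,0,0],[0,0,0],2],[[0,0,0],[0,0,0],2]]'
python3 -m jog '[[[0,-1,-0.58],[0,0,0],2],[[0,-2,-1.15],[0,0,0],2],[[0,-2.6,-1.5],[0,0,0],2],[[0,-3,-1.73],[0,0,0],2],[[0,-3,-1.73],[0,0,0],2],[[0,0,0],[0,0,0],2],[[0,0,0],[0,0,0],2]]'
python3 - <<'E'
from h import *
w=cam('wrist');save('w3',w['frame'],1.4)
o,p,R=obs();print(R.as_matrix())
c=np.array([.6199,-.105,.055]);M,X,Y=tgt(-10.93,30)
delta(c+.1*Y+[0,0,.09],M);print(o['q'])
E
```

```text
time_s: 5.62
eef_pos: [0.5038, 0.2277, 0.0049]
eef_rot: [-0.502, 0.864, 0.043, -0.021]
wrist_force: [-0.3, -0.2, 1.7]
opening: 0.299
time_s: 6.2
eef_pos: [0.5007, 0.2257, 0.1451]
eef_rot: [-0.501, 0.864, 0.041, -0.024]
wrist_force: [-0.2, -0.4, -1.1]
opening: 0.301
[[ 0.99542208  0.04907832 -0.08201339]
 [ 0.09555701 -0.49368908  0.86437257]
 [ 0.00193284 -0.8682525  -0.49611879]]
shift cm [ 11.45  12.23 -21.21] rot [-0.005  0.247  0.144] t 6.25
[ 0.47655851  0.41225398  1.58865777 -0.48963286  1.37368414  0.53625294]
```

View pics/w3.png

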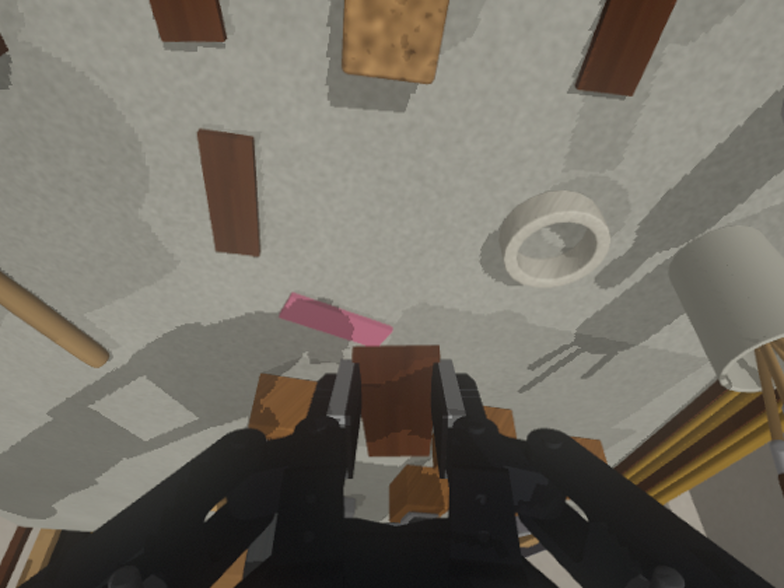

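```bash
python3 -m jog '[[[0,0,0],[0,0.08,0.048],2],[[0,0,0],[0,0.08,0.048],2],[[0,0,0],[0,0.08,0.048],2],[[0,0,0],[0,0,0],2]]'
python3 - <<'E'
from h import *
c=np.array([.6199,-.105,.055]);M,X,Y=tgt(-10.93,30)
delta(c+.115*Y+[0,0,.06],M)
w=cam('wrist');f=w['frame'].astype(int)
m=np.zeros((420,560),'uint8');m[252:322,262:305]=1
m&=((f.max(2)<130)&(f[:,:,0]>f[:,:,2]*1.4)).astype('uint8')
v,u=np.nonzero(m);P=dep(w,np.c_[u,v]);P=P[(abs(P[:,2]-np.median(P[:,2]))<.015)]
A=np.c_[P[:,:2]-P[:,:2].mean(0),np.ones(len(P))];k=np.linalg.lstsq(A,P[:,2],rcond=None)[0]
g=k[:2];o,p,R=obs();print('n',len(P),'slope X,Y',g@X[:2],g@Y[:2],'tops z rel TCP',k[2]-p[2], 'Yrange rel TCP',np.percentile((P-p)@Y,[1,99]),'X',np.percentile((P-p)@X,[1,99]))
E
```

```text
time_s: 6.58
eef_pos: [0.4992, 0.2258, 0.1441]
eef_rot: [-0.499, 0.861, -0.086, 0.046]
wrist_force: [0.4, 0.3, 0.5]
opening: 0.301
shift cm [ 18.21  11.69 -14.77] rot [-0.002  0.001 -0.008] t 6.5833
n 3000 slope X,Y -0.012991573554018053 0.003069540070343618 tops z rel TCP -0.0001552575026770031 Yrange rel TCP [-0.06377584  0.01737007] X [-0.01206739  0.01320662]
```

```bash
python3 -m jog '[[[2.6,1.65,-2.1],[0,0,0],2],[[2.6,1.65,-2.1],[0,0,0],2],[[2.6,1.65,-2.1],[0,0,0],2],[[2.6,1.65,-2.1],[0,0,0],2],[[2.6,1.65,-2.1],[0,0,0],2],[[2.6,1.65,-2.1],[0,0,0],2],[[1.5,1,-1.2],[0,0,0],2],[[0,0,0],[0,0,0],2]]'
python3 - <<'E'
from h import *
c=np.array([.6199,-.105,.055]);M,X,Y=tgt(-10.93,30)
delta(c+.110*Y+[0,0,-.0035],M);print(obs()[0]['q'])
w=cam('wrist');save('w4',w['frame'],1.4)
s=cam('side');print(proj(s,c),proj(w,c))
E
```

```text
time_s: 7.3
eef_pos: [0.6356, 0.019, 0.1073]
eef_rot: [-0.498, 0.864, -0.072, 0.028]
wrist_force: [0.1, -0.3, -0.4]
opening: 0.305
shift cm [0.88 5.56 1.5 ] rot [ 0.003  0.044 -0.001] t 7.3
[ 0.08695546  0.5989477   1.40215584 -0.52030079  1.33385032  0.40865529]
[[303.01381905 191.12375384]] [[287.5300926  291.52747721]]
```

View pics/w4.png

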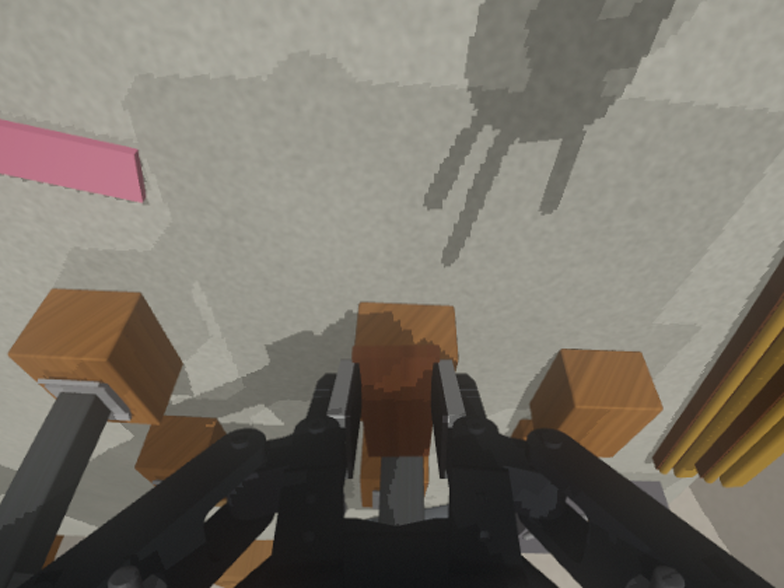

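Run:
```python
from h import *
w=load('wrist');M,X,Y=tgt(-10.93,30);c=np.array([.6199,-.105,.055])
P=onz(w,[(357/1.4,302/1.4),(456/1.4,306/1.4)],0);print(P, (P-c)@X,(P-c)@Y)
# other block foot plate outer edge px (40,380)-(103,382) at z~.06
a=load('top');f=a['frame'];save('foot',f[135:265,330:400],4.5)
```

```text
[[ 0.59504834 -0.05834516  0.        ]
 [ 0.66017133 -0.07068735  0.        ]] [-0.03324705  0.03303478] [0.04109638 0.04132603]
```

View pics/foot.png

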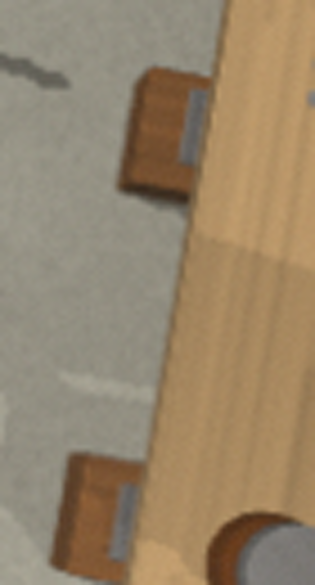

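```bash
python3 -m jog '[[[0.3,1.9,0.5],[0,0.022,0],2],[[0.3,1.9,0.5],[0,0.022,0],2],[[0.3,1.8,0.5],[0,0,0],2],[[0,0,0],[0,0,0],2]]'
python3 -c "
from h import *
c=np.array([.6199,-.105,.055]);M,X,Y=tgt(-10.93,30)
delta(c+.110*Y+[0,0,-.0035],M);print((obs()[1]-c)@X,(obs()[1]-c)@Y)"
```

```text
time_s: 7.73
eef_pos: [0.6375, 0.0123, 0.0506]
eef_rot: [-0.498, 0.863, -0.078, 0.044]
wrist_force: [-0.9, -0.6, -0.8]
opening: 0.299
shift cm [ 0.49  0.35 -0.79] rot [0.001 0.01  0.004] t 7.7333
-0.004969544655189012 0.11850719630471675
```

```bash
python3 -m jog '[[[0.45,0.1,-0.6],[0,0.01,0.004],2],[[0.1,0.4,-0.9],[0,0,0],2],[[0,0,0],[0,0,0],2]]'
python3 -c "
from h import *
c=np.array([.6199,-.105,.055]);M,X,Y=tgt(-10.93,30)
delta(c+.045*Y+[0,0,-.0035],M);print((obs()[1]-c)@X,(obs()[1]-c)@Y)"
```

```text
time_s: 7.98
eef_pos: [0.6388, -0.0007, 0.0549]
eef_rot: [-0.497, 0.863, -0.08, 0.045]
wrist_force: [-0.5, -0.0, 0.8]
opening: 0.299
shift cm [ 0.09  3.35 -5.11] rot [0.001 0.007 0.001] t 7.9833
-0.0012692842402178166 0.10599736785208622
```

```bash
python3 -m jog '[[[0.09,0.6,-0.2],[0,0.005,0],2],[[0,0.5,-0.85],[0,0,0],2],[[0,0.5,-0.85],[0,0,0],2],[[0,0,0],[0,0,0],2]]'
python3 -c "
from h import *
c=np.array([.6199,-.105,.055]);M,X,Y=tgt(-10.93,30)
delta(c+.045*Y+[0,0,-.0035],M);print((obs()[1]-c)@X,(obs()[1]-c)@Y)"
```

```text
time_s: 8.32
eef_pos: [0.6366, -0.0264, 0.0541]
eef_rot: [-0.498, 0.862, -0.079, 0.049]
wrist_force: [0.3, -0.1, 0.5]
opening: 0.299
shift cm [-0.17  2.   -2.93] rot [ 0.    -0.     0.007] t 8.3167
0.0015130536862021482 0.0803484477683179
```

```bash
python3 -m jog '[[[-0.05,0.4,-0.1],[0,0,0],2],[[-0.05,0.55,-0.8],[0,0,0],2],[[-0.05,0.55,-0.85],[0,0,0],2],[[0,0.5,-0.8],[0,0,0],2],[[0,0,0],[0,0,0],2]]'
python3 -c "
from h import *
c=np.array([.6199,-.105,.055]);M,X,Y=tgt(-10.93,30)
delta(c+.045*Y+[0,0,-.0065],M);print((obs()[1]-c)@X,(obs()[1]-c)@Y)"
```

```text
time_s: 8.73
eef_pos: [0.6284, -0.062, 0.0498]
eef_rot: [-0.497, 0.862, -0.08, 0.05]
wrist_force: [-0.3, -0.0, 0.3]
opening: 0.302
shift cm [-0.02  0.06  0.17] rot [ 0.    -0.002  0.007] t 8.7333
0.00021008350376183868 0.04385530100706048
```

```bash
python3 -m jog '[[[0,0.13,0.07],[0,0,0],2],[[0,0,0],[0,0,0],2]]'; python3 -m jog '[[[0,0,0],[0,0,0],4],[[0,0,0],[0,0,0],4],[[0,0,0],[0,0,0],4],[[0,0,0],[0,0,0],4]]'
python3 -m jog '[[[0,-1,0],[0,0,0],4.2],[[0,-2.5,0],[0,0,0],4.2],[[0,-3,1],[0,0,0],4.2],[[0,-3,1],[0,0,0],4.2],[[0,-3,1],[0,0,0],4.2],[[0,0,0],[0,0,0],4.2]]'
python3 - <<'E'
from h import *
w=cam('wrist');s=cam('side');save('w5',np.hstack([cv2.resize(w['frame'][150:350,150:420],None,fx=1.5,fy=1.5),cv2.resize(s['frame'][165:225,270:360],None,fx=4.2,fy=5)]))
c=np.array([.6199,-.105,.055]);M,X,Y=tgt(-10.93,30)
f=w['frame'].astype(int)
M2,X2,Y2=tgt(-4.8,30);delta(np.array([.402,.195,0])+.027*Y2+[0,0,.13],M2)
print(obs()[0]['q'])
E
```

```text
time_s: 8.9
eef_pos: [0.6285, -0.0631, 0.0489]
eef_rot: [-0.497, 0.862, -0.08, 0.051]
wrist_force: [-0.4, 1.5, 2.0]
opening: 0.301
time_s: 9.23
eef_pos: [0.6287, -0.0622, 0.0486]
eef_rot: [-0.498, 0.862, -0.08, 0.051]
wrist_force: [0.0, 0.2, 0.3]
opening: 0.47
time_s: 9.73
eef_pos: [0.6434, 0.0294, 0.1458]
eef_rot: [-0.498, 0.862, -0.082, 0.049]
wrist_force: [0.1, 0.3, 1.6]
opening: 0.495
shift cm [-26.99  -6.25  13.32] rot [ 0.001 -0.093 -0.058] t 9.8333
[ 0.09575104  0.5720928   1.36500749 -0.50862161  1.39570012  0.4272255 ]
```

View pics/w5.png

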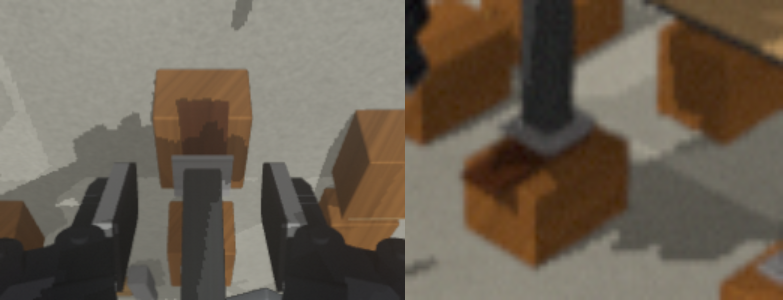

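Run:
```python
from h import *
w=load('wrist');c=np.array([.6199,-.105,.055]);M,X,Y=tgt(-10.93,30)
for v in range(196,262,5):
    P=dep(w,[(285,v)])[0]; print(v,w['frame'][v,285],np.round([(P-c)@X*1000,(P-c)@Y*1000,P[2]*1000],1))
for v in(225,235):
  print([(u,int(np.round(dep(w,[(u,v)])[0][2]*1000))) for u in range(255,318,5)])
```

```text
196 [133 111  90] [ 0.3 43.2  1.4]
201 [126  93  60] [ 0.2 43.8  9. ]
206 [127  92  60] [ 0.2 43.4 15.5]
211 [128  92  59] [ 0.1 43.7 22.5]
216 [96 71 50] [ 0.1 44.  29.2]
221 [87 62 47] [-0.2 60.1 48.7]
226 [83 58 44] [-0.1 52.7 48.5]
231 [83 57 43] [-0.1 44.9 48.2]
236 [67 49 39] [-0.  37.7 48.7]
241 [62 45 36] [ 0.  29.  48.3]
246 [62 46 37] [ 0.1 20.1 48. ]
251 [61 45 34] [ 0.1 12.2 48.7]
256 [88 87 85] [ 0.  21.  60.3]
261 [90 88 86] [ 0.1 10.4 59.3]
[(255, 40), (260, 40), (265, 40), (270, 50), (275, 49), (280, 49), (285, 49), (290, 49), (295, 49), (300, 49), (305, 40), (310, 40), (315, 40)]
[(255, 44), (260, 43), (265, 44), (270, 48), (275, 49), (280, 49), (285, 49), (290, 49), (295, 48), (300, 49), (305, 44), (310, 43), (315, 43)]
```

Shim 1 lies flat at a top height of 48.5 mm, centred in x, with its outer end 63 mm out. The gap left is about 6 mm, so one more shim. I'll fetch the one at (0.402,0.195).

```bash
python3 -m jog '[[[0,-0.5,0.5],[0,-0.093,-0.058],4.2],[[-3.35,-0.78,1.65],[0,0,0],4.2],[[-3.35,-0.78,1.65],[0,0,0],4.2],[[-3.35,-0.78,1.65],[0,0,0],4.2],[[-3.35,-0.78,1.65],[0,0,0],4.2],[[-3.35,-0.78,1.65],[0,0,0],4.2],[[-3.35,-0.78,1.65],[0,0,0],4.2],[[-3.35,-0.78,1.65],[0,0,0],4.2],[[-2.5,-0.78,1.65],[0,0,0],4.2],[[0,0,0],[0,0,0],4.2]]'
python3 - <<'E'
from h import *
w=cam('wrist');f=w['frame'].astype(int);print(obs()[1])
m=((f.max(2)<120)&(f[:,:,0]>f[:,:,2]*1.5)).astype('uint8');m[230:]=0
for c in cv2.findContours(m,0,2)[0]:
    if cv2.contourArea(c)<500: continue
    q=onz(w,c[:,0],.005)[:,:2]*1000
    r=cv2.minAreaRect(q.astype('float32'));b=cv2.boxPoints(r); e=max([b[1]-b[0],b[2]-b[1]],key=np.linalg.norm)
    print(np.round(c[:,0].mean(0)),np.round(r[0]),np.round(r[1]),np.degrees(np.arctan2(e[1],e[0]))%180)
M2,X2,Y2=tgt(-4.8,30);delta(np.array([.402,.195,0])+.027*Y2+[0,0,.025],M2)
E
```

```text
time_s: 10.67
eef_pos: [0.3766, 0.1911, 0.1196]
eef_rot: [-0.494, 0.868, -0.045, 0.015]
wrist_force: [0.6, 0.2, -0.8]
opening: 0.495
[0.37823106 0.18994032 0.11979074]
[328. 121.] [401. 195.] [90. 30.] 85.41529
[90. 37.] [253. 273.] [106.  19.] 12.077552
[39. 12.] [238. 292.] [50.  8.] 1.8019692
shift cm [2.47 6.36 7.77] rot [ 0.013  0.001 -0.021] t 10.7167
```

```bash
python3 -m jog '[[[0.8,2.1,2.6],[0.005,0,-0.007],4.2],[[0.8,2.1,2.6],[0.005,0,-0.007],4.2],[[0.7,2.1,2.5],[0,0,-0.007],4],[[0,0,0],[0,0,0],4]]'
python3 -c "
from h import *
M2,X2,Y2=tgt(-4.8,30);delta(np.array([.4015,.195,0])+.027*Y2+[0,0,.005],M2);print(obs()[1])"
```

```text
time_s: 11.05
eef_pos: [0.4066, 0.2195, 0.0222]
eef_rot: [-0.498, 0.866, -0.036, 0.022]
wrist_force: [-0.9, -0.6, 0.1]
opening: 0.471
shift cm [-0.31  1.38  1.05] rot [ 0.003 -0.001  0.002] t 11.05
[0.40657823 0.21953613 0.02220136]
```

```bash
python3 -m jog '[[[-0.3,0.5,0.4],[0,0,0],3.8],[[0,0.5,0.4],[0,0,0],3.8],[[0,0.3,0.2],[0,0,0],3.8],[[0,0,0],[0,0,0],3.8]]'
python3 -c "
from h import *
M2,X2,Y2=tgt(-4.8,30);delta(np.array([.4015,.195,0])+.027*Y2+[0,0,.005],M2);print(obs()[1])"
```

```text
time_s: 11.38
eef_pos: [0.4046, 0.2178, 0.005]
eef_rot: [-0.497, 0.867, -0.038, 0.022]
wrist_force: [0.5, 0.3, 0.1]
opening: 0.445
shift cm [-0.12 -0.2   0.35] rot [ 0.007 -0.004 -0.002] t 11.3833
[0.40458177 0.21782459 0.00503177]
```

```bash
python3 -m jog '[[[-0.12,-0.15,0.35],[0,0,0],3.8],[[0,0,0],[0,0,0],3.8],[[0,0,0],[0,0,0],2],[[0,0,0],[0,0,0],2],[[0,0,0],[0,0,0],2],[[0,0,0],[0,0,0],2]]'
python3 -m jog '[[[0,-1,-0.58],[0,0,0],2],[[0,-2,-1.15],[0,0,0],2],[[0,-2.6,-1.5],[0,0,0],2],[[0,-2.6,-1.5],[0,0.05,0.03],2],[[0,0,0],[0,0.05,0.03],2],[[0,0,0],[0,0,0],2],[[0,0,0],[0,0,0],2]]'
cat >> h.py <<'E'
C=np.array([.6199,-.105,.055]);M,X,Y=tgt(-10.93,30)
def held():
    w=cam('wrist');f=w['frame'].astype(int)
    m=np.zeros((420,560),'uint8');m[235:335,262:305]=1
    m&=((f.max(2)<130)&(f[:,:,0]>f[:,:,2]*1.4)).astype('uint8')
    v,u=np.nonzero(m);P=dep(w,np.c_[u,v]);P=P[(abs(P[:,2]-np.median(P[:,2]))<.012)]
    A=np.c_[P[:,:2]-P[:,:2].mean(0),np.ones(len(P))];k=np.linalg.lstsq(A,P[:,2],rcond=None)[0]
    g=k[:2];o,p,R=obs();print('n',len(P),'slope X,Y',g@X[:2],g@Y[:2],'top z rel TCP',np.median(P[:,2])-p[2], 'Y rel TCP',np.percentile((P-p)@Y,[0.5,99.5]),'X',np.percentile((P-p)@X,[1,99]))
E
python3 - <<'E'
from h import *
held();delta(C+.115*Y+[0,0,.05],M)
E
```

```text
time_s: 11.88
eef_pos: [0.407, 0.2235, 0.0103]
eef_rot: [-0.499, 0.866, -0.036, 0.026]
wrist_force: [-0.2, -0.8, -0.5]
opening: 0.237
time_s: 12.47
eef_pos: [0.4053, 0.2236, 0.1131]
eef_rot: [-0.497, 0.862, -0.088, 0.054]
wrist_force: [0.3, 0.3, -0.3]
opening: 0.236
  return _methods._mean(a, axis=axis, dtype=dtype,
  ret = ret.dtype.type(ret / rcount)
h.py:39: RuntimeWarning: Mean of empty slice.
  A=np.c_[P[:,:2]-P[:,:2].mean(0),np.ones(len(P))];k=np.linalg.lstsq(A,P[:,2],rcond=None)[0]
  ret = um.true_divide(
Traceback (most recent call last):
  File "h.py", line 40, in held
    g=k[:2];o,p,R=obs();print('n',len(P),'slope X,Y',g@X[:2],g@Y[:2],'top z rel TCP',np.median(P[:,2])-p[2], 'Y rel TCP',np.percentile((P-p)@Y,[0.5,99.5]),'X',np.percentile((P-p)@X,[1,99]))
                                                                                                                         ~~~~~~~~~~~~~^^^^^^^^^^^^^^^^^^^^
IndexError: index -1 is out of bounds for axis 0 with size 0
```

The pads closed above the shim because the hand crept up 5 mm. I'll reopen and redo it, checking the height before closing.

```bash
python3 -m jog '[[[0,0,0],[0,-0.05,-0.03],4.2],[[0,0,0],[0,-0.05,-0.03],4.2],[[0,0,0],[0,0,0],4.2],[[0,0,0],[0,0,0],4.2]]'
python3 - <<'E'
from h import *
w=cam('wrist');f=w['frame'].astype(int);print(obs()[1],obs()[0]['opening'])
m=((f.max(2)<120)&(f[:,:,0]>f[:,:,2]*1.5)).astype('uint8');m[300:]=0
for c in cv2.findContours(m,0,2)[0]:
    if cv2.contourArea(c)<500: continue
    q=onz(w,c[:,0],.005)[:,:2]*1000
    r=cv2.minAreaRect(q.astype('float32'));b=cv2.boxPoints(r); e=max([b[1]-b[0],b[2]-b[1]],key=np.linalg.norm)
    print(np.round(c[:,0].mean(0)),np.round(r[0]),np.round(r[1]),np.degrees(np.arctan2(e[1],e[0]))%180)
M2,X2,Y2=tgt(-4.8,30);delta(np.array([.4015,.195,0])+.027*Y2+[0,0,.02],M2)
E
```

```text
time_s: 12.85
eef_pos: [0.4028, 0.2222, 0.1103]
eef_rot: [-0.497, 0.867, -0.035, 0.021]
wrist_force: [-0.1, -0.1, -0.2]
opening: 0.491
[0.40267298 0.22217902 0.11011034] 0.49225428066901955
[132. 263.] [217.  58.] [ 36. 158.] 112.6895
[294. 169.] [406. 192.] [92. 30.] 69.49865
[405.  35.] [477. 294.] [16. 39.] 102.3978
[256.  35.] [398. 303.] [30. 33.] 93.8668
[82. 65.] [268. 281.] [111.  49.] 36.692326
[57. 40.] [281. 308.] [11. 46.] 91.51186
shift cm [0.1  7.79 4.53] rot [0.006 0.001 0.002] t 12.9
```

```bash
python3 -m jog '[[[0,1,0.6],[0.002,0.079,0.046],4.2],[[0,1,0.6],[0.002,0.079,0.046],4.2],[[0,1,0.6],[0.002,0.079,0.046],4.2],[[0,0,0],[0,0,0],4.2]]'
python3 -c "
from h import *
M2,X2,Y2=tgt(-20.5,30);delta(np.array([.406,.192,0])+.028*Y2+[0,0,.02],M2);print(obs()[1])"
```

```text
time_s: 13.23
eef_pos: [0.4019, 0.2232, 0.0734]
eef_rot: [-0.491, 0.851, -0.159, 0.092]
wrist_force: [-1.0, -0.8, 0.7]
opening: 0.492
shift cm [1.47 4.61 2.71] rot [ 0.    -0.011 -0.005] t 13.2333
[0.40189227 0.2231533  0.07343279]
```

```bash
python3 -m jog '[[[0.75,2.3,1.35],[0,-0.005,0],4.1],[[0.7,2.3,1.35],[0,-0.005,0],4.1],[[0,0.2,0.1],[0,0,0],4.0]]'
python3 -c "
from h import *
M2,X2,Y2=tgt(-20.5,30);delta(np.array([.406,.192,0])+.028*Y2+[0,0,.005],M2);print(obs()[1])"
```

```text
time_s: 13.48
eef_pos: [0.4176, 0.2183, 0.0175]
eef_rot: [-0.493, 0.852, -0.154, 0.087]
wrist_force: [-1.7, -0.5, -0.4]
opening: 0.466
shift cm [-0.16  1.12  0.56] rot [-0.001  0.003 -0.002] t 13.4833
[0.41761168 0.21833648 0.01748057]
```

```bash
python3 -m jog '[[[-0.16,1.12,0.56],[0,0,0],3.9],[[0,0.15,0.1],[0,0,0],3.8]]';  python3 -m jog '[[[0,0.2,0.12],[0,0,0],3.8]]'
python3 -c "
from h import *
M2,X2,Y2=tgt(-20.5,30);delta(np.array([.406,.192,0])+.028*Y2+[0,0,.004],M2);print(obs()[1])"
```

```text
time_s: 13.65
eef_pos: [0.4153, 0.2179, 0.0032]
eef_rot: [-0.492, 0.853, -0.154, 0.086]
wrist_force: [-0.4, -0.5, -0.7]
opening: 0.444
time_s: 13.73
eef_pos: [0.4158, 0.2181, 0.0023]
eef_rot: [-0.492, 0.853, -0.153, 0.086]
wrist_force: [1.4, 4.0, 24.5]
opening: 0.446
shift cm [-0.01 -0.15 -0.07] rot [ 0.002  0.007 -0.001] t 13.7333
[0.41581009 0.21809002 0.00232616]
```

Touching the bench now. I'll ease up about 1.5 mm and start closing, then check.

```bash
python3 -m jog '[[[0,-0.12,-0.07],[0,0,0],3.3]]';python3 -m jog '[[[0,0,0],[0,0,0],2],[[0,0,0],[0,0,0],2]]';python3 -m jog '[[[0,0,0],[0,0,0],2],[[0,0,0],[0,0,0],2]]'
```

```text
time_s: 13.82
eef_pos: [0.4163, 0.2184, 0.0051]
eef_rot: [-0.492, 0.853, -0.152, 0.086]
wrist_force: [-0.4, -0.0, -0.7]
opening: 0.386
time_s: 13.98
eef_pos: [0.4172, 0.2194, 0.0077]
eef_rot: [-0.493, 0.853, -0.151, 0.086]
wrist_force: [-0.4, 0.0, 0.0]
opening: 0.277
time_s: 14.15
eef_pos: [0.4177, 0.2201, 0.0091]
eef_rot: [-0.493, 0.852, -0.15, 0.087]
wrist_force: [-0.1, -0.0, -0.4]
opening: 0.273
```

Run:
```python
from h import *
w=cam('wrist');save('w6',w['frame'][150:400,130:430],2.2)
print(obs()[1])
```

```text
[0.41773223 0.22009756 0.00906328]
```

View pics/w6.png

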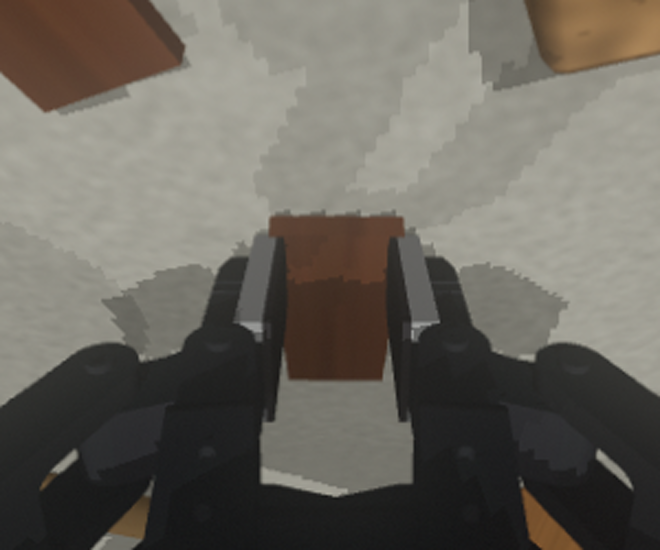

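The pads shut just above the shim: its edges stick out beyond the pad gap at (270,225) and (404,225), but it is still centred and aligned. Idle rows creep up about 1 mm each, so I'll repeat with a downward bias while closing.

```bash
python3 -m jog '[[[0,0,0],[0,0,0],3.9],[[0,0.05,0],[0,0,0],3.9],[[-0.1,0.5,0.2],[0,0,0],3.9],[[-0.1,0.4,0.2],[0,0,0],3.8]]'; python3 -m jog '[[[0,0.25,0.14],[0,0,0],3.7]]'; python3 -m jog '[[[0,0.15,0.08],[0,0,0],2.5]]'; python3 -m jog '[[[0,0.15,0.06],[0,0,0],2],[[0,0.15,0.06],[0,0,0],2]]'
```

```text
time_s: 14.53
eef_pos: [0.417, 0.2197, 0.0019]
eef_rot: [-0.493, 0.853, -0.149, 0.088]
wrist_force: [-6.8, 3.8, 48.8]
opening: 0.446
time_s: 14.62
eef_pos: [0.4179, 0.2196, 0.0023]
eef_rot: [-0.491, 0.854, -0.149, 0.089]
wrist_force: [-7.3, 3.6, 32.9]
opening: 0.433
time_s: 14.7
eef_pos: [0.4188, 0.2197, 0.0034]
eef_rot: [-0.49, 0.854, -0.149, 0.089]
wrist_force: [-4.3, 0.6, 18.8]
opening: 0.323
time_s: 14.87
eef_pos: [0.4191, 0.2197, 0.0036]
eef_rot: [-0.489, 0.854, -0.149, 0.09]
wrist_force: [-2.9, 2.6, 13.8]
opening: 0.317
```

```bash
python3 -m jog '[[[0,0,0],[0,0,0],2],[[0,0,0],[0,0,0],2],[[0,-0.5,-0.29],[0,0,0],2],[[0,-1.5,-0.9],[0,0,0],2],[[0,-2.6,-1.5],[0,0,0],2],[[0,-2.6,-1.5],[0,0,0],2],[[0,-2.6,-1.5],[0,0,0],2],[[0,0,0],[0,0,0],2]]'
python3 - <<'E'
from h import *
held();delta(C+.115*Y+[0,0,.05],M)
E
```

```text
time_s: 15.53
eef_pos: [0.4149, 0.2186, 0.1178]
eef_rot: [-0.487, 0.856, -0.151, 0.086]
wrist_force: [0.4, 1.3, 1.2]
opening: 0.311
n 3240 slope X,Y -0.011510207118545591 -0.020484582301771415 top z rel TCP 0.0034939064426446897 Y rel TCP [-0.07234218  0.01609387] X [-0.02125707  0.01218921]
shift cm [28.62  6.97 -9.73] rot [ 0.014 -0.137 -0.082] t 15.5833
```

```bash
python3 -m jog '[[[0,-0.5,-0.3],[0.007,-0.068,-0.041],2],[[0,-0.5,-0.3],[0.007,-0.068,-0.041],2],[[0,0,0],[0,0,0],2]]'
python3 - <<'E'
from h import *
held();delta(C+.125*Y+[0,0,.05],M)
E
```

```text
time_s: 15.83
eef_pos: [0.4132, 0.2173, 0.1253]
eef_rot: [-0.498, 0.862, -0.081, 0.046]
wrist_force: [-0.1, -0.5, 0.5]
opening: 0.314
n 3235 slope X,Y -0.009770425576534287 -0.008501200263599486 top z rel TCP 0.001388624657041787 Y rel TCP [-0.07332301  0.01488021] X [-0.01241872  0.01307829]
shift cm [ 26.42   9.27 -12.2 ] rot [ 0.001  0.001 -0.002] t 15.8833
```

```bash
python3 -m jog '[[[3.3,1.0,-1.6],[0.004,0,0],2],[[3.3,1.0,-1.6],[0.004,0,0],2],[[3.3,1.0,-1.6],[0,0,0],2],[[3.3,1.0,-1.6],[0,0,0],2],[[3.3,1.0,-1.6],[0,0,0],2],[[3.3,1.0,-1.6],[0,0,0],2],[[3.3,1.0,-1.6],[0,0,0],2],[[2,1.0,-0.9],[0,0,0],2],[[0,0,0],[0,0,0],2]]'
python3 - <<'E'
from h import *
held();delta(C+.120*Y+[0,0,-.001],M);print((obs()[1]-C)@X,(obs()[1]-C)@Y,obs()[1])
E
```

```text
time_s: 16.63
eef_pos: [0.6343, 0.0161, 0.0992]
eef_rot: [-0.5, 0.86, -0.094, 0.046]
wrist_force: [-0.8, 0.1, 0.7]
opening: 0.317
n 3272 slope X,Y -0.021733071236789126 -0.005451522776614529 top z rel TCP 0.0008542697124537812 Y rel TCP [-0.07464741  0.01403873] X [-0.01210632  0.01346932]
shift cm [1.12 4.01 2.03] rot [-0.004 -0.007 -0.024] t 16.6833
-0.010364715096899785 0.12250570458746521 [0.63295156 0.01724865 0.09907605]
```

```bash
python3 -m jog '[[[0.5,1.3,0.68],[0,-0.004,-0.012],2],[[0.5,1.3,0.68],[-0.002,-0.003,-0.012],2],[[0.2,1.2,0.3],[0,0,0],2],[[0,0,0],[0,0,0],2]]'
python3 - <<'E'
from h import *
held();delta(C+.106*Y+[0,0,-.001],M);print((obs()[1]-C)@X,(obs()[1]-C)@Y,obs()[1])
E
```

```text
time_s: 17.02
eef_pos: [0.6404, 0.0114, 0.0521]
eef_rot: [-0.499, 0.861, -0.087, 0.048]
wrist_force: [-0.9, -0.5, -0.6]
opening: 0.314
n 3513 slope X,Y -0.004536666752609652 0.00400418751952452 top z rel TCP 0.0003646760154254122 Y rel TCP [-0.1053068   0.01416193] X [-0.01369444  0.01293111]
shift cm [ 0.19  0.54 -1.14] rot [-0.003 -0.004 -0.007] t 17.0667
-0.001831938663003252 0.11861280375246304 [0.64059142 0.01180847 0.05304741]
```

```bash
python3 -m jog '[[[0.19,0.5,-1.15],[-0.002,-0.003,-0.006],2],[[0,0,0],[0,0,0],2]]'
python3 -c "
from h import *
delta(C+.106*Y+[0,0,-.0015],M);print((obs()[1]-C)@X,(obs()[1]-C)@Y,obs()[1])"
python3 -m jog '[[[0,0.2,0.1],[0,0,0],2]]'
python3 -c "
from h import *
delta(C+.095*Y+[0,0,-.002],M);print((obs()[1]-C)@X,(obs()[1]-C)@Y,obs()[1])"
```

```text
time_s: 17.23
eef_pos: [0.6393, -0.0003, 0.0546]
eef_rot: [-0.498, 0.862, -0.083, 0.047]
wrist_force: [-0.2, -0.0, -0.1]
opening: 0.315
shift cm [0.08 0.12 0.02] rot [-0.     0.001 -0.001] t 17.2333
-0.0007703607214627258 0.10644089654801851 [ 6.39325827e-01 -3.43919538e-04  5.45961195e-02]
time_s: 17.32
eef_pos: [0.6397, -0.0005, 0.0535]
eef_rot: [-0.498, 0.862, -0.082, 0.048]
wrist_force: [0.7, -0.4, 0.4]
opening: 0.315
shift cm [ 0.04  0.62 -0.96] rot [-0.001 -0.     0.001] t 17.3167
-0.00041772626939858015 0.10639637790792944 [ 6.39663623e-01 -4.54493457e-04  5.35478914e-02]
```

```bash
for i in 1 2; do :; done; python3 -m jog '[[[0.04,0.62,-0.92],[0,0,0],2]]'; python3 -m jog '[[[0,0.4,-0.5],[0,0,0],2]]';python3 -m jog '[[[0,0.4,-0.5],[0,0,0],2]]'
python3 -c "
from h import *
delta(C+.085*Y+[0,0,-.002],M);print((obs()[1]-C)@X,(obs()[1]-C)@Y,obs()[1])"
```

```text
time_s: 17.4
eef_pos: [0.6383, -0.0103, 0.0532]
eef_rot: [-0.498, 0.862, -0.081, 0.048]
wrist_force: [-0.1, 0.4, -0.2]
opening: 0.309
time_s: 17.48
eef_pos: [0.6373, -0.0175, 0.053]
eef_rot: [-0.498, 0.862, -0.081, 0.048]
wrist_force: [0.5, 0.2, 0.1]
opening: 0.313
time_s: 17.57
eef_pos: [0.6362, -0.0244, 0.0526]
eef_rot: [-0.498, 0.862, -0.081, 0.049]
wrist_force: [0.4, 1.1, 0.8]
opening: 0.309
shift cm [-0.08 -0.18  0.22] rot [-0.002 -0.     0.004] t 17.5667
0.0007657464112384232 0.08222579191690622 [ 0.63624265 -0.02441101  0.05257766]
```

```bash
python3 -m jog '[[[0,0.35,-0.65],[0,0,0],2]]'; python3 -m jog '[[[-0.02,0.4,-0.65],[0,0,0],2]]';python3 -m jog '[[[-0.02,0.4,-0.65],[0,0,0],2]]'
python3 -c "
from h import *
delta(C+.047*Y+[0,0,-.002],M);print((obs()[1]-C)@X,(obs()[1]-C)@Y,obs()[1])"
```

```text
time_s: 17.65
eef_pos: [0.6348, -0.0325, 0.053]
eef_rot: [-0.498, 0.862, -0.081, 0.049]
wrist_force: [0.0, -0.0, 0.7]
opening: 0.311
time_s: 17.73
eef_pos: [0.6332, -0.0409, 0.0531]
eef_rot: [-0.498, 0.862, -0.081, 0.049]
wrist_force: [-0.1, 0.1, -0.1]
opening: 0.31
time_s: 17.82
eef_pos: [0.6314, -0.0494, 0.053]
eef_rot: [-0.498, 0.862, -0.081, 0.049]
wrist_force: [0.0, 0.3, 0.2]
opening: 0.313
shift cm [-0.07  0.49 -0.85] rot [-0.002 -0.001  0.005] t 17.8167
0.0007226757431770379 0.056804766997359146 [ 0.63138029 -0.04936272  0.05303791]
```

```bash
python3 -m jog '[[[-0.05,0.45,-0.75],[0,0,0],2],[[0,0.05,0.02],[0,0,0],2]]'; python3 -m jog '[[[0,0.1,0.05],[0,0,0],4],[[0,0.08,0.05],[0,0,0],4],[[0,0.08,0.05],[0,0,0],4]]'
python3 -m jog '[[[0,-1,0],[0,0,0],4.2],[[0,-2.5,0],[0,0,0],4.2],[[0,-3,1],[0,0,0],4.2],[[0,-3,1],[0,0,0],4.2],[[0,-3,1],[0,0,0],4.2],[[0,0,0],[0,0,0],4.2]]'
python3 - <<'E'
from h import *
w=cam('wrist')
for v in range(191,262,5):
    P=dep(w,[(285,v)])[0]; print(v,w['frame'][v,285],np.round([(P-C)@X*1000,(P-C)@Y*1000,P[2]*1000],1))
for v in(220,230,240):
  print(v,[(u,int(np.round(dep(w,[(u,v)])[0][2]*1000))) for u in range(255,318,5)])
E
```

```text
time_s: 17.98
eef_pos: [0.6286, -0.0609, 0.0526]
eef_rot: [-0.498, 0.862, -0.082, 0.05]
wrist_force: [-0.6, 0.6, 2.0]
opening: 0.312
time_s: 18.23
eef_pos: [0.6285, -0.0619, 0.0497]
eef_rot: [-0.498, 0.862, -0.082, 0.051]
wrist_force: [0.3, 1.6, -0.8]
opening: 0.469
time_s: 18.73
eef_pos: [0.6439, 0.0309, 0.1464]
eef_rot: [-0.499, 0.861, -0.084, 0.048]
wrist_force: [1.7, 0.6, 0.7]
opening: 0.492
191 [155 154 144] [-0.2 50.1 -0.3]
196 [143 139 128] [-0.2 42.7 -0.3]
201 [127  93  62] [-0.2 42.4  6.6]
206 [129  94  61] [-0.2 43.  14. ]
211 [124  90  59] [-0.2 43.2 20.9]
216 [126  91  59] [-0.3 43.4 27.7]
221 [109  79  52] [-0.3 43.7 34.3]
226 [87 60 44] [-0.4 58.9 52.5]
231 [83 57 44] [-0.4 52.2 53. ]
236 [82 57 42] [-0.4 45.  53.4]
241 [63 47 37] [-0.3 37.3 53.5]
246 [63 46 36] [-0.3 29.  53.5]
251 [64 46 37] [-0.3 21.2 54. ]
256 [99 97 95] [-0.3 22.5 60.7]
261 [90 88 87] [-0.3 12.1 59.8]
220 [(255, 33), (260, 33), (265, 32), (270, 33), (275, 33), (280, 32), (285, 32), (290, 32), (295, 33), (300, 32), (305, 33), (310, 32), (315, 33)]
230 [(255, 43), (260, 44), (265, 44), (270, 53), (275, 54), (280, 52), (285, 54), (290, 54), (295, 53), (300, 53), (305, 43), (310, 44), (315, 43)]
240 [(255, 43), (260, 43), (265, 44), (270, 54), (275, 53), (280, 54), (285, 54), (290, 53), (295, 54), (300, 53), (305, 43), (310, 43), (315, 44)]
```

```bash
python3 -m jog '[[[0,-2.6,-1.5],[0,0,0],3],[[0,-2.6,-1.5],[0,0,0],2],[[0,-2.6,-1.5],[0,0,0],1],[[0,-2.6,-1.5],[0,0,0],0],[[0,-1.7,-1],[0,0,0],0],[[0,0,0],[0.105,0,0],0],[[0,0,0],[0.105,0,0],0],[[0,0,0],[0.105,0,0],0],[[0,0,0],[0.105,0,0],0],[[0,0,0],[0.105,0,0],0],[[0,0,0],[0,0,0],0]]'
python3 - <<'E'
from h import *
w=load('wrist');v,u=np.mgrid[226:250,273:299];P=dep(w,np.c_[u.ravel(),v.ravel()]);P=P[abs(P[:,2]-.0535)<.004]
A=np.c_[P[:,:2]-P[:,:2].mean(0),np.ones(len(P))];k=np.linalg.lstsq(A,P[:,2],rcond=None)[0];print('shim2 slope',k[:2]@X[:2],k[:2]@Y[:2],k[2],len(P))
M0,_,_=tgt(-10.93,0);delta(C+[0,0,.150+.03],M0);print(obs()[1])
E
```

```text
time_s: 19.7
eef_pos: [0.6382, 0.0299, 0.2806]
eef_rot: [0.711, -0.696, 0.072, -0.061]
wrist_force: [1.0, -0.5, -0.1]
opening: -0.005
shim2 slope 0.0012756121906458882 -0.0016006620561715256 0.053496802445686206 620
shift cm [  0.81   4.28 -13.68] rot [-0.019  0.002 -0.018] t 19.7
[0.63824588 0.02985824 0.28055148]
```

```bash
python3 -m jog '[[[0.2,0.3,-3.4],[-0.01,0,-0.009],0],[[0.2,0.3,-3.4],[-0.009,0,-0.009],0],[[0.2,0.3,-3.4],[0,0,0],0],[[0.2,0.3,-3.4],[0,0,0],0],[[0,0,0],[0,0,0],0]]'
python3 -c "
from h import *
M0,_,_=tgt(-10.93,0);delta(C+[0,0,.150+.01],M0);print(obs()[1])"
```

```text
time_s: 20.12
eef_pos: [0.6164, -0.1107, 0.2629]
eef_rot: [-0.7, 0.708, -0.07, 0.063]
wrist_force: [0.4, 0.3, 0.3]
opening: -0.004
shift cm [0.28 4.78 0.68] rot [ 0.012  0.003 -0.008] t 20.1167
[ 0.61635127 -0.11065608  0.26289395]
```

```bash
python3 -m jog '[[[0.15,2.2,0.3],[0.01,0,-0.004],0],[[0.1,2.1,0.3],[0,0,-0.004],0],[[0,0.3,0],[0,0,0],0]]'
python3 -m jog '[[[0,0.35,0],[0,0,0],0]]';python3 -m jog '[[[0,0.35,0],[0,0,0],0]]'
```

```text
time_s: 20.37
eef_pos: [0.6186, -0.1083, 0.2146]
eef_rot: [-0.701, 0.707, -0.069, 0.067]
wrist_force: [-1.3, -0.4, -0.6]
opening: -0.002
time_s: 20.45
eef_pos: [0.618, -0.1079, 0.21]
eef_rot: [-0.7, 0.707, -0.07, 0.065]
wrist_force: [0.4, -0.6, -0.1]
opening: 0.003
time_s: 20.53
eef_pos: [0.6176, -0.1073, 0.2058]
eef_rot: [-0.7, 0.708, -0.07, 0.064]
wrist_force: [0.0, 0.1, 0.1]
opening: 0.0
```

```bash
python3 -m jog '[[[0,0.15,0],[0,0,0],0]]';python3 -m jog '[[[0,0.15,0],[0,0,0],0]]';python3 -m jog '[[[0,0.15,0],[0,0,0],0]]'
```

```text
time_s: 20.62
eef_pos: [0.6179, -0.1069, 0.2046]
eef_rot: [-0.7, 0.708, -0.07, 0.064]
wrist_force: [-0.9, 0.1, 5.6]
opening: 0.001
time_s: 20.7
eef_pos: [0.6183, -0.1067, 0.2043]
eef_rot: [-0.7, 0.708, -0.07, 0.064]
wrist_force: [-3.9, -0.1, 9.2]
opening: -0.001
time_s: 20.78
eef_pos: [0.6186, -0.1067, 0.2044]
eef_rot: [-0.699, 0.709, -0.069, 0.064]
wrist_force: [-4.5, 0.5, 4.0]
opening: -0.0
```

```bash
python3 -m jog '[[[0,0.22,0],[0,0,0],0]]';python3 -m jog '[[[0,0.2,0],[0,0,0],0]]';python3 -m jog '[[[0,0.2,0],[0,0,0],0]]';python3 -m jog '[[[0,0.2,0],[0,0,0],0]]'
```

```text
time_s: 20.87
eef_pos: [0.6187, -0.1067, 0.2043]
eef_rot: [-0.699, 0.709, -0.069, 0.064]
wrist_force: [-6.4, 1.3, 11.6]
opening: -0.0
time_s: 20.95
eef_pos: [0.6189, -0.1068, 0.2044]
eef_rot: [-0.699, 0.709, -0.068, 0.065]
wrist_force: [-3.8, 0.8, 5.3]
opening: -0.002
time_s: 21.03
eef_pos: [0.6191, -0.1068, 0.2044]
eef_rot: [-0.698, 0.71, -0.067, 0.065]
wrist_force: [-4.2, 1.0, 5.7]
opening: -0.001
time_s: 21.12
eef_pos: [0.6194, -0.1068, 0.2044]
eef_rot: [-0.698, 0.71, -0.067, 0.065]
wrist_force: [-4.6, 0.4, 6.3]
opening: -0.001
```

```bash
python3 -m jog '[[[-0.05,0.3,0],[0,0,0],0]]';python3 -m jog '[[[-0.05,0.3,0],[0,0,0],0]]';python3 -m jog '[[[-0.05,0.3,0],[0,0,0],0]]';python3 -m jog '[[[-0.05,0.3,0],[0,0,0],0]]'
```

```text
time_s: 21.2
eef_pos: [0.6195, -0.1068, 0.2043]
eef_rot: [-0.697, 0.711, -0.066, 0.066]
wrist_force: [-5.9, 1.9, 14.4]
opening: 0.003
time_s: 21.28
eef_pos: [0.6195, -0.1068, 0.2043]
eef_rot: [-0.697, 0.711, -0.065, 0.066]
wrist_force: [-5.4, 1.3, 12.8]
opening: 0.003
time_s: 21.37
eef_pos: [0.6194, -0.1068, 0.2043]
eef_rot: [-0.697, 0.711, -0.064, 0.067]
wrist_force: [-5.2, 1.0, 10.6]
opening: 0.003
time_s: 21.45
eef_pos: [0.6195, -0.1068, 0.2043]
eef_rot: [-0.696, 0.712, -0.063, 0.067]
wrist_force: [-5.7, 1.8, 11.2]
opening: 0.001
```

```bash
python3 -m jog '[[[0,-0.5,0],[0,0,0],0],[[0,-2,0],[0,0,0],0],[[0,-3,0],[0,0,0],0],[[0,-2,3.2],[0,0,0],0],[[0,-1,3.8],[0,0,0],0],[[0,0,3.8],[0,0,0],0],[[0,0,3.8],[0,0,0],0],[[0,0,3],[0,0,0],0],[[0,0,0],[0,0,0],0],[[0,0,0],[0,0,0],0]]'
python3 - <<'E'
from h import *
a0=load('top');a=cam('top');s=cam('side')
vv,uu=np.mgrid[0:420,0:560]; P=(lambda o,d:o+d*a['depth'].reshape(-1,1))(*ray(a,np.c_[uu.ravel(),vv.ravel()])).reshape(420,560,3)
z=P[:,:,2]; m=((z>0.19)&(z<0.225)).astype('uint8'); m[:,:340]=0;m[300:]=0
c=max(cv2.findContours(cv2.morphologyEx(m,cv2.MORPH_CLOSE,np.ones((9,9))),0,2)[0],key=cv2.contourArea)
print(cv2.minAreaRect((onz(a,c[:,0],.205)[:,:2]*1000).astype('float32')))
q=P[m>0];q=q[abs(q[:,2]-.205)<.006];print('plane',np.linalg.lstsq(np.c_[q[:,:2],np.ones(len(q))],q[:,2],rcond=None)[0])
save('end',np.hstack([cv2.resize(a['frame'][40:300,120:500],None,fx=1.25,fy=1.6),cv2.resize(s['frame'][160:230,270:360],None,fx=3.5,fy=416/70)]))
print(obs()[1],obs()[0]['wrist_force'])
E
```

```text
time_s: 22.28
eef_pos: [0.6556, 0.0749, 0.2997]
eef_rot: [-0.695, 0.712, -0.059, 0.073]
wrist_force: [1.0, -1.7, 0.2]
opening: -0.003
((491.81170654296875, -214.00350952148438), (212.26687622070312, 300.521484375), 79.12305450439453)
plane [-1.19570646e-03 -5.22608251e-05  2.05541955e-01]
[0.65545324 0.07363414 0.29947162] [-0.30476654 -0.13237515  0.68337531]
```

View pics/end.png

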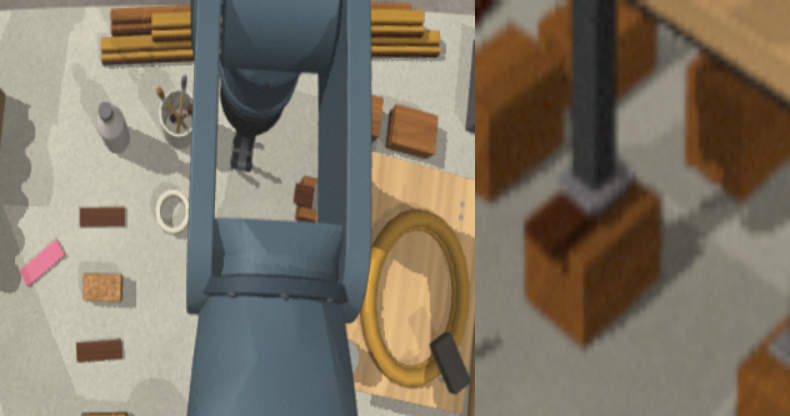

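The final view shows the shim stack under the foot at (570,225) in the right panel. The stand is level and at its old angle, and the arm is clear.

```bash
python3 -c "
from h import *
print(ctrl.hand_in())"
```

```text
the job is handed in; nothing more can be done
None
```

I slid two shims flat into the gap under the far +x +y foot, which was about 11 mm. I then pressed on the stand's top right over that foot and handed the job in at about 22 s. No verdict was reported.

**What my last checks showed:**
- **Fit:** the upper shim lay flat (slope under 0.002 rad) and was released. Its top measured 53.5 mm against the foot's nominal 55 mm, so it is about 1 mm below the foot.
- **Press:** the force was 10.6–14.4 N for about 0.3 s. The top did not sink measurably, staying at 204.3 mm.
- **Stand:** it measured level to about 0.001 rad and its angle changed by only 0.05°. The arm hid part of the stand in the last top view, so its position could only be confirmed from the edges in view. The bystanders in that view looked unmoved.

**What went wrong or disagreed:**
- **Missed grasps:** the first two grasps of the second shim closed above it, because the hand crept up about 1 mm per idle row. That turned the shim about 16° on the bench. The third grasp held.
- **Force on the bench:** the fingers pressed on the bench with up to 49 N while I felt for it. That was the fingers, with the wrist limit at 120 N.
- **Sideways force:** during the press there were about 5 N of sideways force, with no visible shift of the stand.

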